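Balance washed wooden utensils on a drying ridge

ROBOT

A 6-joint arm with a two-finger parallel gripper is mounted at the origin on a cart in front of the work surface, level with it; the furniture and walls round the work are solid. World frame = base frame: x ahead of the robot, y to its left, z up, the work surface at z = 0. Lengths are in mm, angles in rad, forces in N, time in s.
With the tool pointing down it reaches from about 300 to 775 mm from the base axis. Payload 14.6 kg.
Tool frame: the origin (TCP) lies on the mounting face of the last link; the fingertips stand 199 mm ahead of it and the grasp point (between the pads) lies 180 mm ahead of it; z points along the fingers, y is the line along which they close (so a half turn about z gives the same grasp; the last joint's range is limited). The gripper opens to 94 mm and grips with 3 to 60 N. Pads are 16 mm wide; open, the fingers measure 119 mm over their backs; the gripper's body (75 mm by 177 mm) begins 78 mm behind the grasp point.
Start: joints at [-1.279, 0.3, 1.521, -0, 1.321, -0.067], TCP at [193.126, -514.969, 404.646] pointing down, gripper open.
Joint ranges: [-3.03, 3.03], [-0.79, 2.21], [0.23, 2.52], [-1.04, 4.18], [0, 3.07], [-2.55, 2.55]. Speed limits (rad/s): [2.22, 2.22, 2.57, 3.14, 3.14, 3.14].

INTERFACE

Orientations are given as [roll, pitch, yaw] about the fixed x, y, z axes, in that order (R = Rz(yaw) Ry(pitch) Rx(roll)).
In Python, from cell import manip gives the robot as it stands. The module is installed in compiled form; this text tells all that it offers.
- The arm moves only by the shell command python3 -m creep 'ROWS' [FORCE]. ROWS is a JSON object of lists of equal length, an entry for each row: "slide": the shift along the world's x, y, z in cm, a list of three; "turn": the turn about the world's z in rad; "claw": the opening, from 0 (shut) to 1 (fully open). A call has 1 to 8 rows; each row shifts and turns the commanded pose from where the row before left it; what a row does not reach is not made up. A row lasts 1/8 s, in which the tool goes at most 62.5 mm and 10.7 degrees, less where a joint would pass 70% of its speed; a pose out of reach is approached as far as the arm can. A call with a gripper value outside its range is refused whole. The fingers move at their own pace and stop on an object; FORCE is the grip in N (left out, the last holds). Time passes only in rows, so rows that do not move let the fingers close. It gives the time, the measured TCP pose, the force, the opening and the grip force at its end, in the units of the state.
- manip.read_state(): the state, without advancing time (a new reading comes with each control period).
- manip.camera(name): name is "side" or "top"; returns (picture, depth): 400x640x3 uint8, red, green, blue; 400x640 float32, mm along the optical axis (not along the pixel's ray), 0 where there is no reading.
- manip.calibration(name): a dict with "intrinsics" (3x3 intrinsics, pixels), "pose" (4x4, takes a point from camera to world coordinates). Camera axes: x right, y up, looking along -z (the intrinsics and any distortion apply to the point x, -y, -z); pixel columns grow to the right and rows downward; lengths in mm; the calibration is good to about 2 mm. A picture is of the moment at which its call begins. calibration takes no time and is no camera call.
- manip.sign_off(): hands the job in; it is judged then, once.
Trained networks look in the newest picture that a camera, given by its name, has taken for a name from the list of things; names that differ only in an ending like _2 or _b are one class to them, and where a whole thing is asked for, a point or a joint stands for the part that bears it (a point fixed in the world has none). Each returns a list of dicts, best first, with "score" (0 to 1); they miss things now and then, are a little off and sometimes report something else, mostly with a low value. They report only what shows in the picture. A call takes as long as a camera call.
- manip.cut_out(query, camera): "mask" (400x640 bool, what is visible of it) and "position" ([column, row] in pixels, amid what is visible of it).
The state is a dict: "clock": time; "joints": joint angles; "qd": joint speeds; "effort": joint torques, N m; "eef_pos": TCP position; "eef_rot": TCP orientation; "wrist_force": force on the tool from outside, world axes, zero at the start; "moment": the same for the moment, N m; "finger_gap": finger opening in mm; "finger_force": force on a finger pad.
Only numpy, scipy, OpenCV 4.12 (cv2) and the standard library are available. Lean on these libraries where they do the work, as an engineer would, in place of code of your own. Each camera call takes 0.05 s, during which the arm holds its last target. There are 200 camera calls.

TASK

Put the washed wooden utensils up to dry. Throw the red lever of the drying stand into the yellow notch, then lay every wooden utensil there is across the ridge bar, side by side without touching one another, each at its own balance point either face up, so that it rests level on the ridge alone with both ends hanging free. When all of them balance by themselves, move the lever on, slowly, into the green notch, which raises them; they must still be balanced at the end, and the other things on the worktop must be left alone.

Things in the scene. Friction and masses are not known exactly. Their poses are not given: they have to be found in the camera images.
- stand: the drying stand: grey base plate 100 x 340 mm, 10 mm thick. Origin under its middle, below the ridge bar; x away from the robot, y along the bar, z up. The lever's pivot is at y = -205 mm, 34 mm up, beyond the end of the bar, with a notched steel quadrant 70 mm in radius beside it
- ridge (a point): middle of the top of the pale wooden ridge bar, the fulcrum: flat top 20 mm wide (x), 310 mm long (y), z up. Top 28 mm above the worktop plus 30 mm per rad of lever. Utensils fit side by side at y = -100, 0, +100 mm. One stays up by itself if its centre of mass is within 10 mm of the bar's middle line; else it leans on the bar with one end on the worktop
- knob (a point): centre of the red ball knob, 24 mm across, at the lever's end, 110 mm from its pivot, 120 to 145 mm above the worktop (carry things over it with care). It moves in an arc in the stand's x-z plane; this point turns with it. Free for 35 mm on either side, so it can be pinched from above with fingers closing along the stand's y
- lever (a joint): lever angle, rad, 0 to 1.6, about the stand's y: 0 leans 0.65 towards the robot (white notch), 0.65 is upright (yellow), 1.3 leans 0.65 away (green). Stiff, 5 to 9 N at the knob; stays where left, does not click in by itself and can be pushed past a notch
- load_notch (a point): where the knob's centre is with the lever in the yellow notch (0.65 rad), 110 mm straight above the pivot. Axes as the stand's
- dry_notch (a point): where the knob's centre is with the lever in the green notch (1.3 rad). Axes as the stand's
- turner: pale turner, slotted blade 56 mm wide, 10 thick. Handle 190 x 20 mm, 16 thick; head 70 mm long; both faces of the handle flat. Origin on the underside, midway along the 260 mm length; x towards the head, z up. Wet head of unknown weight: whole 120 to 190 g, centre of mass on the handle at x = +5 to +40 mm. Lifted, it loads the wrist with a moment; let go off balance, it tips.
- spoon: dark wooden spoon, round head 52 mm wide, 14 thick. Handle 190 x 20 mm, 16 thick; head 70 mm long; both faces of the handle flat. Origin on the underside, midway along the 260 mm length; x towards the head, z up. Wet head of unknown weight: whole 120 to 190 g, centre of mass on the handle at x = +5 to +40 mm. Lifted, it loads the wrist with a moment; let go off balance, it tips.
- scraper: brown scraper, blade 42 mm wide, 12 thick, orange edge. Handle 190 x 20 mm, 16 thick; head 70 mm long; both faces of the handle flat. Origin on the underside, midway along the 260 mm length; x towards the head, z up. Wet head of unknown weight: whole 120 to 190 g, centre of mass on the handle at x = +5 to +40 mm. Lifted, it loads the wrist with a moment; let go off balance, it tips.
- honey_jar: honey jar, 72 mm across, 87 mm high, stands at the back; leave alone. Origin under its centre
- lemon: lemon, 78 x 55 x 56 mm; leave alone. Origin under its centre
- pepper_shaker: grey-capped pepper shaker, 44 mm across, 90 mm high; leave alone. Origin under its centre
- espresso_cup: small white cup, 63 x 87 x 52 mm; leave alone. Origin under its centre
- spice_red: red-capped spice jar, 41 mm across, 101 mm high; leave alone. Origin under its centre

How it is judged (in metres and radians):
On the way, in this order (a step that is already met when the one before it is completed fails the run):
1. the lever stands in the yellow notch (value of joint lever between 0.57 and 0.73 rad), for 0.2 s.
2. with the lever in the yellow notch, every utensil balances level on the ridge alone, let go (all of step 1 and angle between the z axis of each of turner, spoon, scraper and the z axis of ridge, either way round below 0.1 rad and z of turner in the frame of ridge between -0.01 and 0.026 m and y of turner in the frame of ridge between -0.15 and 0.15 m and x of turner in the frame of ridge between -0.06 and 0.06 m and linear speed of each of turner, spoon, scraper below 0.03 m/s and angular speed of each of turner, spoon, scraper below 0.2 rad/s and z of spoon in the frame of ridge between -0.01 and 0.026 m and y of spoon in the frame of ridge between -0.15 and 0.15 m and x of spoon in the frame of ridge between -0.06 and 0.06 m and z of scraper in the frame of ridge between -0.01 and 0.026 m and y of scraper in the frame of ridge between -0.15 and 0.15 m and x of scraper in the frame of ridge between -0.06 and 0.06 m and contact force between turner and spoon below 0.1 N and contact force between each of turner, spoon and scraper below 0.1 N and contact force between each of turner, spoon, scraper and the arm below 0.1 N and contact force between each of turner, spoon, scraper and the fingers below 0.1 N), for 0.5 s.
3. the lever stands in the green notch (value of joint lever between 1.22 and 1.38 rad), for 0.2 s.
At the end, for the whole second after the job is handed in: The lever is within 0.08 rad of the green notch; every utensil that is there lies level (within 0.1 rad) across the ridge bar, either face up, on the bar's top (origin 10 mm below to 26 mm above it), at rest, not touching another utensil or the robot (all of step 3 and angle between the z axis of each of turner, spoon, scraper and the z axis of ridge, either way round below 0.1 rad and z of turner in the frame of ridge between -0.01 and 0.026 m and y of turner in the frame of ridge between -0.15 and 0.15 m and x of turner in the frame of ridge between -0.06 and 0.06 m and linear speed of each of turner, spoon, scraper below 0.03 m/s and angular speed of each of turner, spoon, scraper below 0.2 rad/s and z of spoon in the frame of ridge between -0.01 and 0.026 m and y of spoon in the frame of ridge between -0.15 and 0.15 m and x of spoon in the frame of ridge between -0.06 and 0.06 m and z of scraper in the frame of ridge between -0.01 and 0.026 m and y of scraper in the frame of ridge between -0.15 and 0.15 m and x of scraper in the frame of ridge between -0.06 and 0.06 m and contact force between turner and spoon below 0.1 N and contact force between each of turner, spoon and scraper below 0.1 N and contact force between each of turner, spoon, scraper and the arm below 0.1 N and contact force between each of turner, spoon, scraper and the fingers below 0.1 N).
It fails at once if one of the other things on the worktop was moved more than 3 cm (distance of any of honey_jar, lemon, pepper_shaker, espresso_cup, spice_red from where it was at the start of the episode above 0.03 m).
It fails at once if a utensil fell off the worktop (height (world z) of any of turner, spoon, scraper below -0.1 m).
Of turner, spoon, scraper only 2 to 3 are there at a start; the rules pass over those that are not, and their reading is None.
At some moment in a run one of turner, spoon, scraper may be knocked a few centimetres aside while the robot is not near it.
It also fails if it takes over 210 s, if anything falls off the work surface, if the arm or the gripper's body presses on something with over 40 N, if the wrist force passes 120 N, or if a joint passes its speed limit or range.

## Working session

There is one attempt and no reset: what is moved stays moved. The work goes in short steps, Python scripts to look and compute and a shell command to move; the robot and the scene stay as the last step left them, time stands still between calls to the robot, and variables do not carry over. Pictures are saved under pics/ and viewed, at most 14 in all, crops included, and the job is handed in when it is done.

```bash
mkdir -p pics; cat > h.py <<'E'
import numpy as np, cv2
from cell import manip
def cloud(cam, depth):
    c=manip.calibration(cam); K=np.array(c["intrinsics"]); T=np.array(c["pose"])
    v,u=np.mgrid[0:400,0:640]; d=depth
    P=np.stack([(u-K[0,2])/K[0,0]*d, -(v-K[1,2])/K[1,1]*d, -d, np.ones_like(d)],-1)
    W=(P@T.T)[...,:3]; W[d==0]=np.nan
    return W
def save(cam,name,img): cv2.imwrite(f"pics/{name}.png",img[...,::-1])
def util(cam,W,q):
    out=[]
    for r in manip.cut_out(q,cam)[:2]:
        m=r["mask"]; p=W[m]; p=p[~np.isnan(p[:,0])]
        if len(p)<20: continue
        (cx,cy),(w,h),a=cv2.minAreaRect(p[:,:2].astype(np.float32))
        c=p.mean(0); e=np.linalg.eigh(np.cov(p[:,:2].T))[1][:,1]
        t=(p[:,:2]-c[:2])@e
        out.append((round(r["score"],2),r["position"],"mean",c.round(0),"med z",np.median(p[:,2]).round(0),"rect",round(cx),round(cy),round(w),round(h),round(a,1),"axis",e.round(3),"n",len(p)))
    return out
E
python3 - <<'E'
from h import *
np.set_printoptions(suppress=True)
for cam in("top","side"):
    img,d=manip.camera(cam); save(cam,cam+"0",img); W=cloud(cam,d)
    print(cam,np.array(manip.calibration(cam)["pose"]).round(2).tolist())
    for q in("stand","knob","turner","spoon","scraper","honey_jar","lemon","pepper_shaker","espresso_cup","spice_red"):
        for o in util(cam,W,q): print(q,*o)
print(manip.read_state())
E
```

```text
top [[0.05, 0.98, -0.21, 188.79], [-1.0, 0.05, -0.01, -9.33], [0.0, 0.21, 0.98, 1586.68], [0.0, 0.0, 0.0, 1.0]]
stand 0.88 [342.3, 203.5] mean [479. -36.  19.] med z 12.0 rect 487 -41 415 123 87.0 axis [0.031 1.   ] n 3790
stand 0.66 [441.6, 190.1] mean [ 516. -354.   12.] med z 12.0 rect 493 -357 59 266 87.7 axis [-0.998  0.058] n 780
knob 0.59 [402.4, 211.0] mean [ 447. -211.   92.] med z 101.0 rect 453 -216 76 37 4.0 axis [-0.997  0.074] n 114
turner 0.6 [441.5, 189.6] mean [ 519. -354.   13.] med z 12.0 rect 493 -349 56 260 84.0 axis [-0.998  0.055] n 703
spoon 0.68 [249.6, 192.7] mean [495. 271.  14.] med z 14.0 rect 479 265 259 55 2.2 axis [-0.999  0.037] n 656
scraper 0.91 [211.5, 189.2] mean [488. 389.  14.] med z 14.0 rect 473 390 259 42 7.0 axis [-0.989 -0.147] n 647
scraper 0.25 [282.9, 129.1] mean [718. 185.  46.] med z 46.0 rect 721 186 57 60 3.9 axis [0.55  0.835] n 279
honey_jar 0.86 [255.1, 115.4] mean [738. 270.  69.] med z 81.0 rect 742 271 39 65 8.3 axis [-0.169  0.986] n 319
lemon 0.54 [280.9, 128.8] mean [717. 185.  45.] med z 46.0 rect 721 186 57 60 3.9 axis [0.
[... 1887 characters left out ...]
09.   60.] med z 63.0 rect 713 -389 40 198 10.6 axis [0.058 0.998] n 247
{'clock': 1.1, 'joints': array([-1.27860652,  0.29994638,  1.52101253,  0.00000035,  1.32069849,
       -0.06661083]), 'qd': array([-0.00059238,  0.00064911,  0.00195276, -0.00063777,  0.00026111,
       -0.00016717]), 'effort': array([  0.00025548, -53.16686511, -35.29119372,   0.07086196,
         0.0212632 ,  -0.00003927]), 'eef_pos': array([ 193.12430274, -514.97596748,  404.61482004]), 'eef_rot': array([-3.14152806, -0.00000465,  0.35880056]), 'wrist_force': array([-0.12192937, -0.78817506,  0.35093717]), 'moment': array([-0.00194324,  0.03827912, -0.01601766]), 'finger_force': 0.0, 'finger_gap': 94.43624553162954}
```

```bash
ls pics
```

```text
side0.png
top0.png
```

View pics/top0.png

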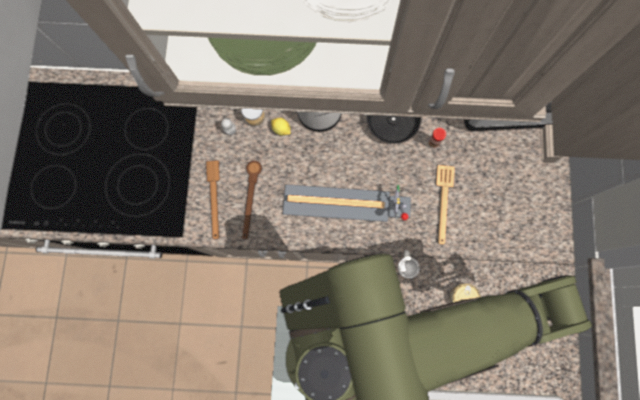

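```bash
python3 - <<'E'
from h import *
np.set_printoptions(suppress=True)
img,d=manip.camera("top"); W=cloud("top",d)
m=manip.cut_out("stand","top")[0]["mask"]; P=W[m];P=P[~np.isnan(P[:,0])]
# base plate & bar
for n,lo,hi,ymin in(("base",5,15,-190),("bar",20,36,-190),):
    q=P[(P[:,2]>lo)&(P[:,2]<hi)&(P[:,1]>ymin)]; print(n,cv2.minAreaRect(q[:,:2].astype(np.float32)),np.median(q[:,2]),len(q))
for cam in("top","side"):
    img,d=manip.camera(cam); W=cloud(cam,d)
    hsv=cv2.cvtColor(img,cv2.COLOR_RGB2HSV); red=((hsv[...,0]<8)|(hsv[...,0]>172))&(hsv[...,1]>150)&(hsv[...,2]>80)
    s=red&(abs(W[...,0]-450)<120)&(abs(W[...,1]+215)<60)&(W[...,2]>40)
    p=W[s]; print(cam,len(p)); k=p[p[:,2]>105]; print(k.mean(0).round(0),k.min(0).round(0),k.max(0).round(0))
    for z in range(40,140,10):
        kk=p[(p[:,2]>=z)&(p[:,2]<z+10)]
        if len(kk): print(z,kk.mean(0).round(0),len(kk))
# utensils width profile
top,d=manip.camera("top"); W=cloud("top",d)
for n in("turner","spoon","scraper"):
    m=manip.cut_out(n,"top")[0]["mask"]; p=W[m]; p=p[p[:,2]>5]
    for x in range(340,630,20):
        q=p[(p[:,0]>=x)&(p[:,0]<x+20)]
        if len(q)>3: print(n,x+10,"y %.0f..%.0f z %.0f"%(q[:,1].min(),q[:,1].max(),np.median(q[:,2])), "xr %.0f %.0f"%(q[:,0].min(),q[:,0].max()))
E
```

```text
base ((480.5014343261719, -13.860321044921875), (353.5828857421875, 104.09336853027344), 88.59562683105469) 9.962465676794636 2115
bar ((480.15924072265625, -18.57159423828125), (342.34716796875, 73.86189270019531), 89.80928039550781) 31.916564630332687 551
top 32
[ 425. -211.  142.] [ 416. -220.  134.] [ 435. -204.  151.]
130 [ 427. -212.  138.] 9
side 21
[ 427. -202.  136.] [ 419. -215.  125.] [ 434. -193.  144.]
120 [ 423. -210.  127.] 2
130 [ 429. -201.  136.] 14
turner 370 y -357..-337 z 15 xr 362 379
turner 390 y -357..-338 z 14 xr 381 398
turner 410 y -356..-339 z 16 xr 400 420
turner 430 y -361..-339 z 15 xr 420 440
turner 450 y -360..-341 z 15 xr 440 460
turner 470 y -363..-342 z 15 xr 460 480
turner 490 y -363..-343 z 15 xr 480 499
turner 510 y -363..-345 z 15 xr 500 520
turner 530 y -366..-345 z 15 xr 521 540
turner 550 y -381..-331 z 12 xr 540 559
turner 570 y -383..-330 z 10 xr 560 580
turner 590 y -386..-331 z 11 xr 580 600
turner 610 y -387..-333 z 11 xr 600 620
turner 630 y -368..-341 z 7 xr 620 623
spoon 350 y 268..284 z 15 xr 350 359
spoon 370 y 267..286 z 14 xr 361
[... 255 characters left out ...]
 500 519
spoon 530 y 254..279 z 16 xr 520 540
spoon 550 y 252..281 z 13 xr 541 560
spoon 570 y 243..286 z 14 xr 560 580
spoon 590 y 244..288 z 14 xr 580 600
spoon 610 y 258..279 z 13 xr 600 603
scraper 350 y 360..380 z 14 xr 345 358
scraper 370 y 360..383 z 15 xr 360 380
scraper 390 y 366..387 z 16 xr 380 400
scraper 410 y 367..389 z 15 xr 401 418
scraper 430 y 370..390 z 16 xr 420 440
scraper 450 y 374..392 z 15 xr 440 460
scraper 470 y 378..399 z 16 xr 460 480
scraper 490 y 379..403 z 14 xr 481 499
scraper 510 y 382..402 z 16 xr 501 520
scraper 530 y 377..418 z 13 xr 522 540
scraper 550 y 379..420 z 12 xr 540 560
scraper 570 y 379..422 z 12 xr 560 580
scraper 590 y 383..424 z 13 xr 580 600
```

The picture shows the stand in the middle (342,203), the red knob at (404,215), the turner on the right (444,203), and the spoon (252,200) and scraper (212,199) on the left. All three utensils are there, with their heads away from the robot. The knob is at about (427,-211,133). I'll go there now.

```bash
python3 -m creep '{"slide":[[2.9,3.8,0],[2.9,3.8,0],[2.9,3.8,0],[2.9,3.8,0],[2.9,3.8,0],[2.9,3.8,0],[2.9,3.8,0],[2.9,3.8,0]],"turn":[-0.048,-0.048,-0.048,-0.048,-0.048,-0.048,-0.048,-0.048],"claw":[0.5,0.5,0.5,0.5,0.5,0.5,0.5,0.5]}' 30
python3 - <<'E'
from h import *
np.set_printoptions(suppress=True)
for cam in("top","side"):
    img,d=manip.camera(cam); save(cam,cam+"1",img); W=cloud(cam,d)
    hsv=cv2.cvtColor(img,cv2.COLOR_RGB2HSV)
    s=(hsv[...,0]>8)&(hsv[...,0]<28)&(hsv[...,1]>70)&(hsv[...,2]>110)&(abs(W[...,0]-480)<30)&(W[...,1]>-190)&(W[...,1]<160)&(W[...,2]>22)
    p=W[s]; print(cam,cv2.minAreaRect(p[:,:2].astype(np.float32)),p.mean(0),np.median(p[:,2]),len(p),p[:,1].min(),p[:,1].max(), np.polyfit(p[:,1],p[:,0],1))
    red=((hsv[...,0]<8)|(hsv[...,0]>172))&(hsv[...,1]>150)&(hsv[...,2]>60)
    k=W[red&(abs(W[...,0]-450)<80)&(abs(W[...,1]+215)<60)&(W[...,2]>100)]; 
    if len(k): print("knob",k.mean(0),k.min(0),k.max(0),len(k))
i=cv2.imread("pics/side1.png")[120:260,250:450]; cv2.imwrite("pics/side1c.png",cv2.resize(i,None,fx=4,fy=4))
E
```

```text
clock: 2.5
eef_pos: [425.9, -209.6, 404.8]
eef_rot: [3.141, -0.0, -0.027]
wrist_force: [0.6, 0.4, 0.1]
finger_gap: 47.1
finger_force: 0.0
top ((481.8664245605469, -0.5051116943359375), (291.0416564941406, 21.951213836669922), 88.75484466552734) [481.15732743   1.01198352  33.21045492] 33.10505058400702 566 -145.9314592736322 144.8713791779783 [  0.02159926 481.13546934]
side ((480.34393310546875, -16.740676879882812), (344.6351623535156, 20.441797256469727), 88.60759735107422) [480.65373285  13.19220489  33.74592877] 33.66580448332735 268 -188.90420519202166 155.59764796039485 [  0.0217893  480.36628392]
knob [ 427.39108259 -204.49397001  134.92861331] [ 419.18758993 -212.19425292  126.65791147] [ 434.2769825  -197.46602926  143.38973285] 22
```

View pics/side1c.png

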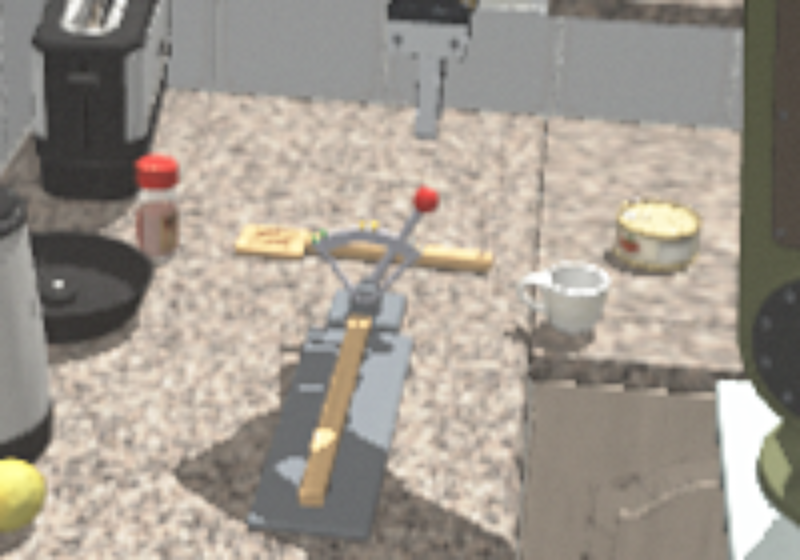

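The crop shows the gripper directly above the red knob (crop 427,200) with no obstacles around it. The bar centre is about (481,-1) with yaw -0.022, and the lever is at about 0.18. Next I descend and pinch the knob.

```bash
python3 -m creep '{"slide":[[0.1,0.3,-3],[0,0,-3],[0,0,-3.1],[0,0,0],[0,0,0],[0,0,0],[0,0,0]],"turn":[0,0,0,0,0,0,0],"claw":[0.5,0.5,0.5,0.5,0.2,0.2,0.2]}' 20
```

```text
clock: 3.48
eef_pos: [426.1, -210.1, 315.1]
eef_rot: [3.133, -0.003, -0.025]
wrist_force: [-2.0, -30.7, -7.1]
finger_gap: 22.7
finger_force: 20.0
```

```bash
python3 -m creep '{"slide":[[0,-0.4,0],[0,0,0],[0,0,0]],"turn":[0,0,0],"claw":[0.2,0.2,0.2]}' 20
```

```text
clock: 3.85
eef_pos: [426.2, -212.2, 314.9]
eef_rot: [3.14, -0.002, -0.025]
wrist_force: [-2.3, -1.3, 5.7]
finger_gap: 22.8
finger_force: 20.0
```

```bash
python3 -m creep '{"slide":[[1.2,0,0.5],[1.25,-0.05,0.4],[1.2,0,0.2],[1.3,-0.05,0.1],[0,0,0],[0,0,0]],"turn":[0,0,0,0,0,0],"claw":[0.2,0.2,0.2,0.2,0.2,0.2]}' 25
python3 - <<'E'
from h import *
np.set_printoptions(suppress=True)
for cam in("top","side"):
    img,d=manip.camera(cam); save(cam,cam+"2",img); W=cloud(cam,d)
    hsv=cv2.cvtColor(img,cv2.COLOR_RGB2HSV)
    s=(hsv[...,0]>8)&(hsv[...,0]<28)&(hsv[...,1]>70)&(hsv[...,2]>110)&(abs(W[...,0]-480)<30)&(W[...,1]>-190)&(W[...,1]<170)&(W[...,2]>22)
    p=W[s]; print(cam,p.mean(0),np.median(p[:,2]),len(p),p[:,1].min(),p[:,1].max(), np.polyfit(p[:,1],p[:,0],1))
    s=(abs(W[...,2]-10)<5)&(abs(W[...,0]-480)<60)&(W[...,1]<180)&(W[...,1]>-100); p=W[s]; print("base",p[:,0].min(),p[:,0].max(),p[:,1].max())
    q=W[(abs(W[...,0]-480)<60)&(abs(W[...,1])<100)&(abs(W[...,2]-10)<4)];print("base z",np.median(q[:,2]))
i=cv2.imread("pics/side2.png")[120:260,280:440]; cv2.imwrite("pics/side2c.png",cv2.resize(i,None,fx=4,fy=4))
E
```

```text
clock: 4.6
eef_pos: [475.9, -213.2, 326.4]
eef_rot: [3.14, -0.003, -0.025]
wrist_force: [4.3, -4.6, -0.6]
finger_gap: 22.2
finger_force: 25.0
top [481.13059555   0.87969925  45.26112195] 45.43483332632616 566 -141.3290353954132 146.90136373591187 [  0.02437285 481.10915477]
base 420.0249561113632 539.7322084298058 178.61816906616343
base z 9.895037862559548
side [481.70737013  47.14844598  45.45377925] 45.95638932130862 223 -151.76442670694132 151.15562678955803 [  0.02750845 480.41038962]
base 420.8847117687116 539.5313583165331 169.77331596984232
base z 10.685854168925744
```

View pics/side2c.png

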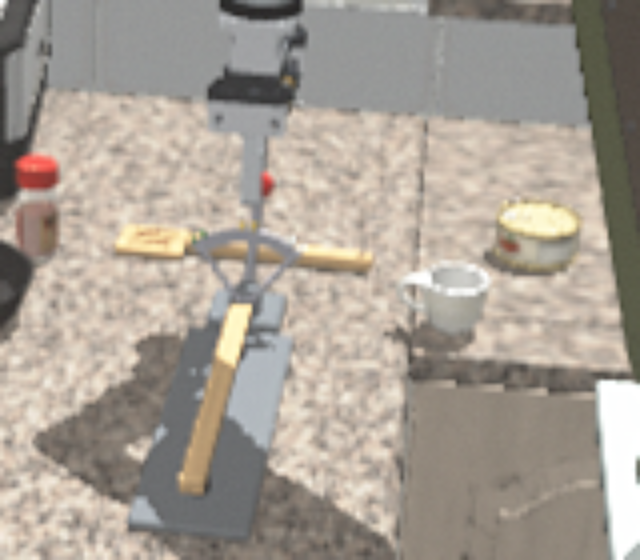

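```bash
python3 -m creep '{"slide":[[0.4,0,0],[0.4,0,0],[0,0,0],[0,0,0],[0,0,0],[0,0,3],[0,0,5],[0,0,5]],"turn":[0,0,0,0,0,0,0,0],"claw":[0.2,0.2,0.2,0.2,0.5,0.5,0.5,0.5]}' 25
python3 - <<'E'
from h import *
np.set_printoptions(suppress=True)
for cam in("top","side"):
    img,d=manip.camera(cam); W=cloud(cam,d); save(cam,cam+"3",img)
    hsv=cv2.cvtColor(img,cv2.COLOR_RGB2HSV)
    s=(hsv[...,0]>8)&(hsv[...,0]<28)&(hsv[...,1]>70)&(hsv[...,2]>110)&(abs(W[...,0]-480)<30)&(W[...,1]>-145)&(W[...,1]<170)&(W[...,2]>22)
    p=W[s]; print(cam,p.mean(0),np.median(p[:,2]),len(p))
    red=((hsv[...,0]<8)|(hsv[...,0]>172))&(hsv[...,1]>150)&(hsv[...,2]>60)
    k=W[red&(abs(W[...,0]-480)<80)&(abs(W[...,1]+215)<60)&(W[...,2]>100)]
    if len(k): print("knob",k.mean(0),k.min(0),k.max(0),len(k))
i=cv2.imread("pics/side3.png")[140:220,300:400]; cv2.imwrite("pics/side3c.png",cv2.resize(i,None,fx=6,fy=6,interpolation=cv2.INTER_CUBIC))
E
```

```text
clock: 5.7
eef_pos: [483.4, -212.7, 457.2]
eef_rot: [-3.141, 0.0, -0.025]
wrist_force: [0.1, -0.1, 0.0]
finger_gap: 47.1
finger_force: 0.0
top [481.11091389   3.17599141  46.9858457 ] 47.375819978870595 561
side [482.0412395   72.19740028  46.62093975] 47.3054363346273 155
knob [ 475.07708514 -206.79750032  147.945021  ] [ 467.56553255 -213.16146003  140.223788  ] [ 482.98290036 -199.54845284  154.36938942] 20
```

View pics/side3c.png

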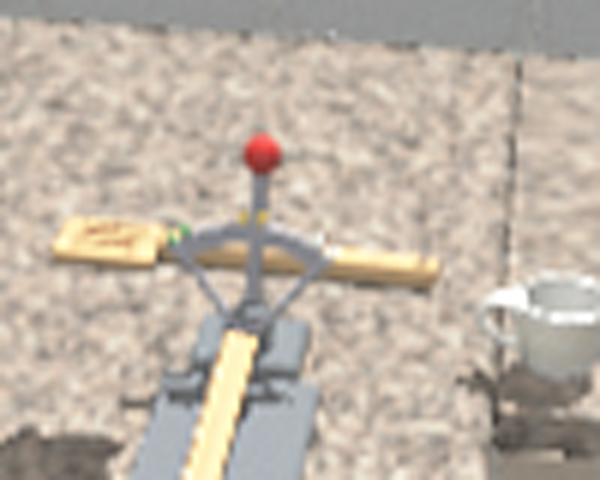

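The lever now stands upright beside the yellow marks, with the knob at crop (262,155), and the bar top at 47.4 mm agrees with 0.65 rad. Next I go over the turner and take a wrist baseline there.

```bash
cat >> h.py <<'E'
def mom(n=6):
    r=[]
    for i in range(n):
        s=manip.read_state(); r.append(np.r_[s["wrist_force"],s["moment"]]); manip.camera("top")
    r=np.array(r); print("F,M",r.mean(0).round(4),"sd",r.std(0).round(4)); return r.mean(0)
E
python3 -m creep '{"slide":[[0.8,-3.6,0],[0.8,-3.6,-2],[0.8,-3.6,-5],[0.7,-3.4,-5],[0,0,-3.7],[0,0,0],[0,0,0],[0,0,0]],"turn":[-0.03,0,0,0,0,0,0,0],"claw":[0.5,0.5,0.5,0.5,0.5,0.5,0.5,0.5]}' 30
python3 - <<'E'
from h import *
np.set_printoptions(suppress=True)
mom()
E
```

```text
clock: 6.8
eef_pos: [514.9, -354.7, 300.8]
eef_rot: [3.14, -0.003, -0.055]
wrist_force: [0.0, -0.4, 0.2]
finger_gap: 46.9
finger_force: 0.0
F,M [-0.2365 -0.2489 -0.3035  0.0218  0.0204 -0.0035] sd [0.1875 0.4036 0.5642 0.0176 0.0191 0.0261]
```

```bash
python3 -m creep '{"slide":[[0,0,-5],[0,0,-4],[0,0,-0.8],[0,0,0],[0,0,0],[0,0,0],[0,0,0]],"turn":[0,0,0,0,0,0,0],"claw":[0.5,0.5,0.5,0.5,0.15,0.15,0.15]}' 40; python3 -m creep '{"slide":[[0,0,2],[0,0,4],[0,0,4],[0,0,0],[0,0,0]],"turn":[0,0,0,0,0],"claw":[0.15,0.15,0.15,0.15,0.15]}' 40
python3 - <<'E'
from h import *
np.set_printoptions(suppress=True)
mom(10); img,d=manip.camera("side"); save("side","s4",img[100:300,200:460])
E
```

```text
clock: 7.98
eef_pos: [514.7, -355.1, 201.1]
eef_rot: [3.141, -0.001, -0.055]
wrist_force: [0.5, -1.4, 0.4]
finger_gap: 20.4
finger_force: 0.5
clock: 8.6
eef_pos: [514.4, -354.8, 300.6]
eef_rot: [-3.141, 0.0, -0.055]
wrist_force: [0.0, 0.9, -1.9]
finger_gap: 19.4
finger_force: 40.0
F,M [ 0.1204 -0.0293 -1.4439  0.0341 -0.0022 -0.0085] sd [0.5131 0.4204 0.5975 0.0284 0.0412 0.0281]
```

View pics/s4.png

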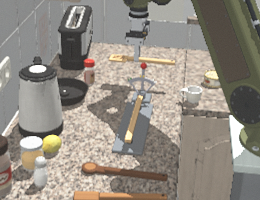

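The turner is held and level, at about 1.45 N. The moment noise is large, so I'll average more readings.

```bash
python3 - <<'E'
from h import *
np.set_printoptions(suppress=True)
mom(20)
E
```

```text
F,M [ 0.0139 -0.0798 -1.3699  0.0277  0.0039  0.0071] sd [0.5036 0.5419 0.5795 0.0212 0.0288 0.0349]
```

```bash
python3 -m creep '{"slide":[[0,0,-5],[0,0,-4],[0,0,-0.9],[0,0,0],[0,0,0],[0,0,0],[0,0,5],[0,0,0]],"turn":[0,0,0,0,0,0,0,0],"claw":[0.15,0.15,0.15,0.15,0.5,0.5,0.5,0.5]}' 40
python3 - <<'E'
from h import *
np.set_printoptions(suppress=True)
mom(20)
E
```

```text
clock: 11.15
eef_pos: [515.2, -355.4, 255.8]
eef_rot: [3.138, -0.006, -0.055]
wrist_force: [0.2, -0.3, 0.3]
finger_gap: 47.1
finger_force: 0.0
F,M [-0.2182  0.0096 -0.0079  0.0294  0.0161 -0.0027] sd [0.551  0.5522 0.668  0.028  0.0384 0.0351]
```

```bash
cat > rd.py <<'E'
import sys,numpy as np; from cell import manip
s=manip.read_state(); open(sys.argv[1],"a").write(" ".join(map(str,np.r_[s["wrist_force"],s["moment"]]))+"\n")
E
cat > av.py <<'E'
import sys,numpy as np
a=np.loadtxt(sys.argv[1]); print(len(a),a.mean(0).round(4),"se",(a.std(0)/len(a)**.5).round(4))
E
python3 -m creep '{"slide":[[-1,0.1,0],[0,0,-4],[0,0,-1.3],[0,0,0],[0,0,0],[0,0,0],[0,0,0]],"turn":[0,0,0,0,0,0,0],"claw":[0.5,0.5,0.5,0.5,0.15,0.15,0.15]}' 40; python3 -m creep '{"slide":[[0,0,0],[0,0,2],[0,0,4],[0,0,4],[0,0,0],[0,0,0]],"turn":[0,0,0,0,0,0],"claw":[0.15,0.15,0.15,0.15,0.15,0.15]}' 40
for i in $(seq 30); do python3 -m creep '{"slide":[[0,0,0]],"turn":[0],"claw":[0.15]}' 40 >/dev/null; python3 rd.py t1; done; python3 av.py t1
```

```text
clock: 13.02
eef_pos: [504.8, -354.1, 199.5]
eef_rot: [3.141, -0.001, -0.055]
wrist_force: [0.3, -1.3, 5.6]
finger_gap: 20.8
finger_force: 3.2
clock: 13.78
eef_pos: [504.4, -353.8, 298.5]
eef_rot: [-3.141, 0.001, -0.055]
wrist_force: [0.1, 0.6, -1.3]
finger_gap: 19.8
finger_force: 40.0
30 [-0.0666 -0.0219 -1.5017  0.0369  0.0141 -0.0035] se [0.0814 0.0807 0.0899 0.0052 0.0053 0.0059]
```

```bash
python3 -m creep '{"slide":[[0,0,4],[0,0,4],[0,0,2],[-0.4,4.6,0],[-0.4,4.6,0],[-0.4,4.6,0],[-0.4,4.6,0],[-0.4,4.6,0]],"turn":[0,0,0,0.015,0.015,0,0,0],"claw":[0.15,0.15,0.15,0.15,0.15,0.15,0.15,0.15]}' 40
python3 -m creep '{"slide":[[-0.4,4.6,0],[0,0,-4],[0,0,-4],[0,0,-3],[0,0,-1.5],[0,0,-1],[0,0,0],[0,0,0]],"turn":[0,0,0,0,0,0,0,0],"claw":[0.15,0.15,0.15,0.15,0.15,0.15,0.15,0.15]}' 40
```

```text
clock: 18.52
eef_pos: [484.2, -122.5, 398.8]
eef_rot: [3.142, -0.0, -0.025]
wrist_force: [0.3, -0.0, -1.8]
finger_gap: 19.5
finger_force: 40.0
clock: 19.52
eef_pos: [480.9, -78.1, 264.5]
eef_rot: [3.141, -0.001, -0.025]
wrist_force: [-0.1, 0.0, -0.8]
finger_gap: 19.6
finger_force: 40.0
```

```bash
python3 -m creep '{"slide":[[0,0,-0.7],[0,0,-0.5],[0,0,-0.2],[0,0,-0.1],[0,0,0],[0,0,0]],"turn":[0,0,0,0,0,0],"claw":[0.15,0.15,0.15,0.15,0.15,0.15]}' 40
python3 -m creep '{"slide":[[0,0,-0.1],[0,0,-0.1],[0,0,0],[0,0,0]],"turn":[0,0,0,0],"claw":[0.15,0.15,0.15,0.15]}' 40
```

```text
clock: 20.27
eef_pos: [480.6, -78.0, 248.7]
eef_rot: [3.142, -0.0, -0.025]
wrist_force: [-0.1, 0.7, -1.5]
finger_gap: 19.9
finger_force: 40.0
clock: 20.78
eef_pos: [480.6, -78.0, 246.6]
eef_rot: [-3.142, 0.0, -0.025]
wrist_force: [0.1, 0.3, -1.2]
finger_gap: 19.3
finger_force: 40.0
```

```bash
python3 -m creep '{"slide":[[0,0,-0.1],[0,0,0],[0,0,0]],"turn":[0,0,0],"claw":[0.15,0.15,0.15]}' 40
python3 -m creep '{"slide":[[0,0,-0.1],[0,0,0],[0,0,0]],"turn":[0,0,0],"claw":[0.15,0.15,0.15]}' 40;python3 - <<'E'
from h import *
img,d=manip.camera("side"); W=cloud("side",d)
i=cv2.resize(img[140:260,260:420],None,fx=5,fy=5,interpolation=cv2.INTER_CUBIC); save("side","s5",i)
E
```

```text
clock: 21.15
eef_pos: [480.7, -78.0, 246.3]
eef_rot: [3.141, -0.0, -0.025]
wrist_force: [-4.9, 1.2, 8.8]
finger_gap: 19.6
finger_force: 43.3
clock: 21.52
eef_pos: [480.7, -78.0, 245.7]
eef_rot: [3.141, -0.001, -0.025]
wrist_force: [-7.1, 0.9, 15.7]
finger_gap: 19.9
finger_force: 44.5
```

View pics/s5.png

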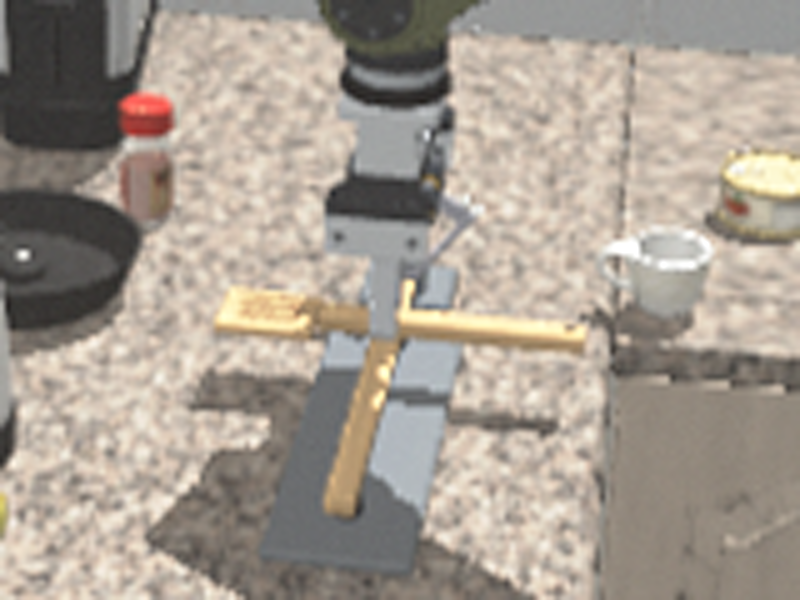

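The turner lies level on the bar with the fingers over the ridge (385,330). Now I ease off the load and let go.

```bash
python3 -m creep '{"slide":[[0,0,0.15],[0,0,0],[0,0,0],[0,0,0],[0,0,0],[0,0,0]],"turn":[0,0,0,0,0,0],"claw":[0.15,0.15,0.23,0.3,0.35,0.35]}' 10
cat >> h.py <<'E'
def tilt(cam,n):
    img,d=manip.camera(cam); W=cloud(cam,d)
    r=manip.cut_out(n,cam)
    if not r: print(n,"none"); return
    m=cv2.erode(r[0]["mask"].astype(np.uint8),np.ones((2,2)))>0; p=W[m]; p=p[(p[:,2]>5)]
    a=np.polyfit(p[:,0],p[:,2],1); b=np.polyfit(p[:,0],p[:,1],1)
    q=p[:,0]; print(cam,n,r[0]["score"],"x %.0f..%.0f slope z/x %.3f yaw %.3f zmed %.0f y %.0f"%(np.percentile(q,1),np.percentile(q,99),a[0],b[0],np.median(p[:,2]),np.median(p[:,1])))
E
python3 - <<'E'
from h import *
tilt("side","turner");tilt("top","turner")
E
```

```text
clock: 22.32
eef_pos: [480.6, -78.0, 246.1]
eef_rot: [3.142, 0.0, -0.025]
wrist_force: [-0.5, 0.3, 0.6]
finger_gap: 32.9
finger_force: 0.0
side turner 0.95 x 345..590 slope z/x -0.010 yaw 0.002 zmed 58 y -67
turner none
```

```bash
python3 -m creep '{"slide":[[0,0,1],[0,0,3],[0,0,5],[0,0,2],[0,5.8,0],[0,5.8,0],[0,5.8,0],[0,5.8,0]],"turn":[0,0,0,0,0,0,0,0],"claw":[0.35,0.35,0.35,0.35,0.5,0.5,0.5,0.5]}' 40
python3 -m creep '{"slide":[[0.7,5.8,0],[0.6,5.8,0],[0,0,-4],[0,0,0]],"turn":[-0.014,-0.014,0,0],"claw":[0.5,0.5,0.5,0.5]}' 40
python3 - <<'E'
from h import *
tilt("side","turner");tilt("top","turner"); tilt("side","spoon"); tilt("top","spoon");tilt("side","scraper"); tilt("top","scraper")
E
for i in $(seq 30); do python3 -m creep '{"slide":[[0,0,0]],"turn":[0],"claw":[0.5]}' 40 >/dev/null; python3 rd.py b2; done; python3 av.py b2
```

```text
clock: 23.52
eef_pos: [480.2, 155.8, 357.1]
eef_rot: [-3.141, -0.001, -0.025]
wrist_force: [1.5, -0.2, -0.8]
finger_gap: 47.0
finger_force: 0.0
clock: 24.02
eef_pos: [493.1, 270.2, 314.4]
eef_rot: [3.139, 0.004, -0.052]
wrist_force: [0.1, 0.4, 0.9]
finger_gap: 46.9
finger_force: 0.0
side turner 0.63 x 342..594 slope z/x -0.002 yaw 0.004 zmed 58 y -68
top turner 0.83 x 345..593 slope z/x -0.030 yaw -0.025 zmed 59 y -78
side spoon 0.86 x 358..599 slope z/x -0.000 yaw -0.036 zmed 14 y 279
top spoon 0.58 x 580..604 slope z/x -0.097 yaw 0.373 zmed 15 y 257
side scraper 0.64 x 351..595 slope z/x -0.009 yaw 0.150 zmed 13 y 394
scraper none
30 [-0.0344 -0.0186  0.1536  0.0308  0.0105  0.0011] se [0.0935 0.1098 0.0789 0.0059 0.0062 0.005 ]
```

The turner balances by itself and the spoon has not moved. Next I grip the spoon.

```bash
python3 -m creep '{"slide":[[0,0,-5],[0,0,-4],[0,0,-2.3],[0,0,0],[0,0,0],[0,0,0],[0,0,0],[0,0,0]],"turn":[0,0,0,0,0,0,0,0],"claw":[0.5,0.5,0.5,0.5,0.15,0.15,0.15,0.15]}' 40; python3 -m creep '{"slide":[[0,0,0],[0,0,2],[0,0,4],[0,0,4],[0,0,0],[0,0,0]],"turn":[0,0,0,0,0,0],"claw":[0.15,0.15,0.15,0.15,0.15,0.15]}' 40
for i in $(seq 30); do python3 -m creep '{"slide":[[0,0,0]],"turn":[0],"claw":[0.15]}' 40 >/dev/null; python3 rd.py s1; done; python3 av.py s1
```

```text
clock: 29.38
eef_pos: [493.7, 270.0, 203.6]
eef_rot: [-3.141, -0.001, -0.053]
wrist_force: [-1.6, -0.7, 3.8]
finger_gap: 19.4
finger_force: 40.0
clock: 30.12
eef_pos: [493.4, 269.9, 302.0]
eef_rot: [3.141, 0.001, -0.053]
wrist_force: [0.3, 0.4, -1.8]
finger_gap: 19.6
finger_force: 40.0
30 [ 0.1188 -0.0246 -1.4716  0.0226  0.0152  0.0032] se [0.1124 0.0986 0.0942 0.0055 0.0045 0.0055]
```

```bash
python3 -m creep '{"slide":[[0,0,2],[-0.3,-4.3,1],[-0.2,-4.3,0],[-0.2,-4.3,0],[-0.2,-4.3,0],[-0.2,-4.3,0],[-0.2,-4.3,0],[0,0,-2]],"turn":[0,0.014,0.014,0,0,0,0,0],"claw":[0.15,0.15,0.15,0.15,0.15,0.15,0.15,0.15]}' 40
python3 -m creep '{"slide":[[0,0,-3],[0,0,-1],[0,0,-0.5],[0,0,-0.3],[0,0,0],[0,0,0]],"turn":[0,0,0,0,0,0],"claw":[0.15,0.15,0.15,0.15,0.15,0.15]}' 40
```

```text
clock: 34.88
eef_pos: [480.7, 9.8, 314.1]
eef_rot: [3.141, -0.003, -0.028]
wrist_force: [-0.2, 1.1, -2.3]
finger_gap: 19.7
finger_force: 40.0
clock: 35.62
eef_pos: [480.7, 12.1, 265.6]
eef_rot: [3.142, -0.001, -0.025]
wrist_force: [0.3, 0.2, -1.6]
finger_gap: 19.7
finger_force: 40.0
```

```bash
python3 -m creep '{"slide":[[0,0,-0.7],[0,0,-0.4],[0,0,-0.1],[0,0,-0.1],[0,0,0],[0,0,0]],"turn":[0,0,0,0,0,0],"claw":[0.15,0.15,0.15,0.15,0.15,0.15]}' 40
python3 -m creep '{"slide":[[0,0,-0.1],[0,0,0],[0,0,0]],"turn":[0,0,0],"claw":[0.15,0.15,0.15]}' 40
python3 -m creep '{"slide":[[0,0,-0.1],[0,0,0],[0,0,0]],"turn":[0,0,0],"claw":[0.15,0.15,0.15]}' 40
python3 -m creep '{"slide":[[0,0,-0.1],[0,0,0],[0,0,0]],"turn":[0,0,0],"claw":[0.15,0.15,0.15]}' 40
```

```text
clock: 36.38
eef_pos: [480.6, 12.0, 252.2]
eef_rot: [3.142, -0.0, -0.025]
wrist_force: [0.4, -0.1, -0.6]
finger_gap: 19.5
finger_force: 40.0
clock: 36.75
eef_pos: [480.6, 12.0, 251.2]
eef_rot: [-3.142, -0.0, -0.025]
wrist_force: [0.5, -0.2, -1.8]
finger_gap: 19.6
finger_force: 40.0
clock: 37.12
eef_pos: [480.6, 12.0, 250.2]
eef_rot: [-3.142, -0.0, -0.025]
wrist_force: [-0.2, -0.3, -1.8]
finger_gap: 19.6
finger_force: 40.0
clock: 37.5
eef_pos: [480.7, 12.0, 249.8]
eef_rot: [3.142, -0.0, -0.025]
wrist_force: [-3.8, 0.1, 9.5]
finger_gap: 19.4
finger_force: 40.0
```

```bash
python3 -m creep '{"slide":[[0,0,0.05],[0,0,0],[0,0,0],[0,0,0],[0,0,0],[0,0,0],[0,0,0],[0,0,0]],"turn":[0,0,0,0,0,0,0,0],"claw":[0.15,0.15,0.23,0.3,0.35,0.35,0.35,0.35]}' 10
python3 - <<'E'
from h import *
tilt("side","spoon");tilt("side","turner");tilt("side","scraper")
E
```

```text
clock: 38.5
eef_pos: [480.6, 12.0, 249.6]
eef_rot: [3.142, 0.0, -0.025]
wrist_force: [0.8, -0.7, -0.4]
finger_gap: 33.2
finger_force: 0.0
side spoon 0.67 x 341..586 slope z/x 0.001 yaw -0.015 zmed 60 y 22
side turner 0.71 x 343..587 slope z/x -0.011 yaw 0.007 zmed 58 y -67
side scraper 0.86 x 350..592 slope z/x -0.008 yaw 0.153 zmed 13 y 394
```

```bash
python3 -m creep '{"slide":[[0,0,1],[0,0,3],[0,0,5],[0,0,1.5],[0,5.4,0],[0,5.4,0],[0,5.4,0],[0.5,5.4,0]],"turn":[0,0,0,0,0,0,0,0.04],"claw":[0.35,0.35,0.35,0.35,0.5,0.5,0.5,0.5]}' 40
python3 -m creep '{"slide":[[0.6,5.4,0],[0,5.4,0],[0,5.4,0],[0,0,-4],[0,0,0],[0,0,0]],"turn":[0.05,0.08,0,0,0,0],"claw":[0.5,0.5,0.5,0.5,0.5,0.5]}' 40
python3 - <<'E'
from h import *
tilt("top","spoon");tilt("top","turner"); tilt("side","scraper")
img,d=manip.camera("side"); save("side","s6",cv2.resize(img[120:340,200:460],None,fx=2.5,fy=2.5))
E
```

```text
clock: 39.8
eef_pos: [485.2, 229.8, 354.6]
eef_rot: [3.141, 0.0, 0.016]
wrist_force: [1.0, -0.1, 1.0]
finger_gap: 47.0
finger_force: 0.0
clock: 40.55
eef_pos: [491.9, 389.7, 315.9]
eef_rot: [-3.141, -0.001, 0.144]
wrist_force: [0.2, 0.4, 1.0]
finger_gap: 47.1
finger_force: 0.0
top spoon 0.61 x 341..589 slope z/x -0.009 yaw -0.027 zmed 61 y 13
top turner 0.69 x 347..593 slope z/x -0.028 yaw -0.027 zmed 59 y -77
side scraper 0.88 x 348..595 slope z/x -0.009 yaw 0.145 zmed 13 y 393
```

View pics/s6.png

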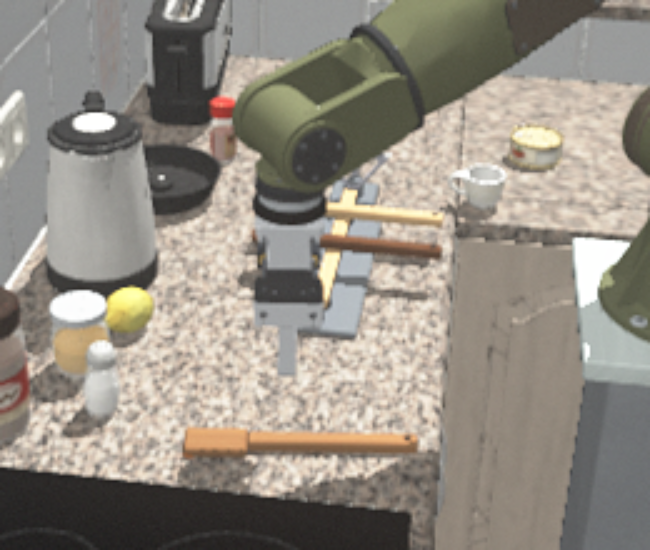

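The picture shows the turner (385,213) and spoon (380,245) lying level across the bar, and the gripper over the scraper (300,442). Next I grip the scraper.

```bash
python3 -m creep '{"slide":[[0,0,-5],[0,0,-4],[0,0,-2.3],[0,0,0],[0,0,0],[0,0,0],[0,0,0],[0,0,0]],"turn":[0,0,0,0,0,0,0,0],"claw":[0.5,0.5,0.5,0.5,0.15,0.15,0.15,0.15]}' 40; python3 -m creep '{"slide":[[0,0,0],[0,0,2],[0,0,4],[0,0,4],[0,0,0],[0,0,0]],"turn":[0,0,0,0,0,0],"claw":[0.15,0.15,0.15,0.15,0.15,0.15]}' 40
for i in $(seq 30); do python3 -m creep '{"slide":[[0,0,0]],"turn":[0],"claw":[0.15]}' 40 >/dev/null; python3 rd.py c1; done; python3 av.py c1
```

```text
clock: 41.9
eef_pos: [491.7, 390.0, 201.8]
eef_rot: [3.142, -0.0, 0.145]
wrist_force: [-1.2, -1.0, 2.0]
finger_gap: 19.5
finger_force: 40.0
clock: 42.65
eef_pos: [491.4, 389.9, 301.5]
eef_rot: [3.141, 0.0, 0.145]
wrist_force: [1.0, -0.3, -1.5]
finger_gap: 19.4
finger_force: 40.0
30 [-7.0500e-02  6.0000e-04 -1.4035e+00  2.0000e-02 -4.3000e-03 -5.9000e-03] se [0.0795 0.0938 0.1006 0.0051 0.004  0.0055]
```

```bash
python3 -m creep '{"slide":[[0,0,-5],[0,0,-4],[0,0,-1],[0,0,0],[0,0,0],[0,0,0],[0,0,3],[-1.1,-0.15,0]],"turn":[0,0,0,0,0,0,0,0],"claw":[0.15,0.15,0.15,0.15,0.4,0.4,0.4,0.4]}' 40
python3 -m creep '{"slide":[[0,0,-2],[0,0,-1],[0,0,0],[0,0,0],[0,0,0],[0,0,0],[0,0,0]],"turn":[0,0,0,0,0,0,0],"claw":[0.4,0.4,0.4,0.15,0.15,0.15,0.15]}' 40; python3 -m creep '{"slide":[[0,0,0],[0,0,2],[0,0,4],[0,0,4],[0,0,0],[0,0,0]],"turn":[0,0,0,0,0,0],"claw":[0.15,0.15,0.15,0.15,0.15,0.15]}' 40
for i in $(seq 30); do python3 -m creep '{"slide":[[0,0,0]],"turn":[0],"claw":[0.15]}' 40 >/dev/null; python3 rd.py c2; done; python3 av.py c2
```

```text
clock: 47.4
eef_pos: [481.0, 388.7, 233.8]
eef_rot: [-3.14, -0.004, 0.144]
wrist_force: [0.0, -1.0, -0.2]
finger_gap: 37.7
finger_force: 0.0
clock: 48.28
eef_pos: [480.6, 388.5, 201.4]
eef_rot: [3.141, 0.0, 0.145]
wrist_force: [-1.8, -0.5, -0.8]
finger_gap: 19.7
finger_force: 40.0
clock: 49.02
eef_pos: [480.5, 388.4, 301.7]
eef_rot: [3.142, 0.0, 0.145]
wrist_force: [0.1, 0.9, -0.9]
finger_gap: 19.6
finger_force: 40.0
30 [ 0.0763  0.139  -1.1585  0.0116  0.0099 -0.0034] se [0.0858 0.0973 0.0884 0.0057 0.0062 0.0056]
```

```bash
python3 -m creep '{"slide":[[0,0,2],[0.1,-4.8,1],[0.1,-4.8,0],[0.1,-4.8,0],[0.1,-4.8,0],[0.1,-4.7,0],[0,-4.7,0],[0,0,-2]],"turn":[0,-0.04,-0.04,-0.04,-0.05,0,0,0],"claw":[0.15,0.15,0.15,0.15,0.15,0.15,0.15,0.15]}' 40
python3 -m creep '{"slide":[[0,0,-3],[0,0,-1],[0,0,-0.5],[0,0,-0.4],[0,0,0],[0,0,0]],"turn":[0,0,0,0,0,0],"claw":[0.15,0.15,0.15,0.15,0.15,0.15]}' 40
```

```text
clock: 53.78
eef_pos: [485.9, 100.2, 312.8]
eef_rot: [-3.141, -0.003, -0.028]
wrist_force: [0.6, 0.3, -2.0]
finger_gap: 19.6
finger_force: 40.0
clock: 54.52
eef_pos: [485.7, 102.6, 263.1]
eef_rot: [-3.142, -0.001, -0.025]
wrist_force: [-1.2, -0.2, -1.0]
finger_gap: 19.7
finger_force: 40.0
```

```bash
python3 -m creep '{"slide":[[0,0,-0.7],[0,0,-0.4],[0,0,-0.1],[0,0,-0.1],[0,0,0],[0,0,0]],"turn":[0,0,0,0,0,0],"claw":[0.15,0.15,0.15,0.15,0.15,0.15]}' 40
python3 -m creep '{"slide":[[0,0,-0.1],[0,0,0],[0,0,0]],"turn":[0,0,0],"claw":[0.15,0.15,0.15]}' 40
python3 -m creep '{"slide":[[0,0,-0.1],[0,0,0],[0,0,0]],"turn":[0,0,0],"claw":[0.15,0.15,0.15]}' 40
```

```text
clock: 55.28
eef_pos: [485.7, 102.5, 249.8]
eef_rot: [-3.142, -0.0, -0.025]
wrist_force: [-0.1, 0.7, -2.0]
finger_gap: 19.7
finger_force: 40.0
clock: 55.65
eef_pos: [485.6, 102.5, 248.6]
eef_rot: [-3.142, 0.0, -0.025]
wrist_force: [0.2, 1.2, -1.0]
finger_gap: 19.9
finger_force: 40.0
clock: 56.02
eef_pos: [485.6, 102.5, 247.6]
eef_rot: [3.142, 0.0, -0.025]
wrist_force: [-0.8, 0.4, -1.1]
finger_gap: 19.8
finger_force: 40.0
```

```bash
python3 -m creep '{"slide":[[0,0,-0.1],[0,0,0],[0,0,0]],"turn":[0,0,0],"claw":[0.15,0.15,0.15]}' 40
python3 -m creep '{"slide":[[0,0,-0.05],[0,0,0],[0,0,0]],"turn":[0,0,0],"claw":[0.15,0.15,0.15]}' 40
```

```text
clock: 56.4
eef_pos: [485.7, 102.5, 247.2]
eef_rot: [-3.142, -0.0, -0.025]
wrist_force: [-3.5, -0.7, 6.2]
finger_gap: 19.3
finger_force: 40.0
clock: 56.78
eef_pos: [485.7, 102.5, 247.1]
eef_rot: [-3.142, -0.001, -0.025]
wrist_force: [-5.2, -0.9, 13.1]
finger_gap: 19.8
finger_force: 40.0
```

```bash
python3 -m creep '{"slide":[[0,0,0.1],[0,0,0],[0,0,0],[0,0,0],[0,0,0],[0,0,0],[0,0,0],[0,0,0]],"turn":[0,0,0,0,0,0,0,0],"claw":[0.15,0.15,0.23,0.3,0.35,0.35,0.35,0.35]}' 10
python3 - <<'E'
from h import *
tilt("side","scraper");tilt("side","spoon");tilt("side","turner")
E
```

```text
clock: 57.78
eef_pos: [485.6, 102.5, 247.1]
eef_rot: [-3.142, 0.0, -0.025]
wrist_force: [0.2, 0.6, 0.0]
finger_gap: 32.9
finger_force: 0.0
side scraper 0.91 x 355..596 slope z/x -0.004 yaw -0.007 zmed 58 y 113
side spoon 0.74 x 433..529 slope z/x -0.036 yaw 1.501 zmed 11 y 109
side turner 0.87 x 345..590 slope z/x -0.007 yaw 0.001 zmed 57 y -68
```

```bash
python3 -m creep '{"slide":[[0,0,1],[0,0,3],[0,0,5],[0,0,5],[0,0,5],[0,0,0],[0,0,0]],"turn":[0,0,0,0,0,0,0],"claw":[0.35,0.35,0.35,0.35,0.5,0.5,0.5]}' 20
python3 - <<'E'
from h import *
tilt("side","scraper");tilt("side","spoon");tilt("side","turner")
img,d=manip.camera("side"); W=cloud("side",d); save("side","s7",cv2.resize(img[140:270,260:420],None,fx=4.5,fy=4.5,interpolation=cv2.INTER_CUBIC))
hsv=cv2.cvtColor(img,cv2.COLOR_RGB2HSV); red=((hsv[...,0]<8)|(hsv[...,0]>172))&(hsv[...,1]>150)&(hsv[...,2]>60)
k=W[red&(abs(W[...,0]-480)<80)&(abs(W[...,1]+215)<60)&(W[...,2]>100)]
print("knob",k.mean(0),k.min(0),k.max(0),len(k))
E
```

```text
clock: 58.95
eef_pos: [485.4, 102.5, 436.7]
eef_rot: [3.141, 0.001, -0.025]
wrist_force: [-0.4, -0.5, 0.3]
finger_gap: 47.0
finger_force: 0.0
side scraper 0.75 x 356..598 slope z/x -0.003 yaw -0.004 zmed 59 y 112
side spoon 0.94 x 340..581 slope z/x 0.005 yaw -0.011 zmed 59 y 22
side turner 0.68 x 349..588 slope z/x -0.011 yaw -0.005 zmed 57 y -67
knob [ 473.03696649 -204.9069794   147.73569654] [ 464.19055871 -211.57936109  141.19146105] [ 482.9795589  -197.39728969  154.98319099] 20
```

View pics/s7.png

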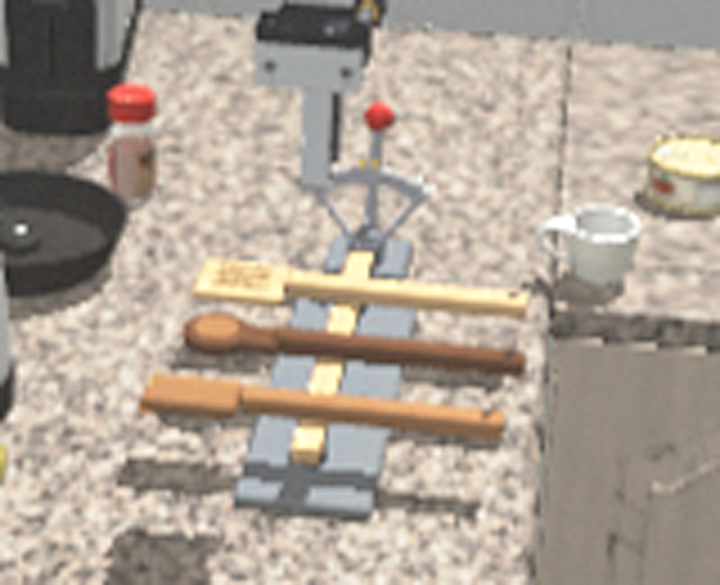

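All three utensils lie level across the bar at crop (360,290), (350,345) and (320,405), and the lever is still upright. Now I go to the knob.

```bash
python3 -m creep '{"slide":[[-0.2,-5,0],[-0.2,-5,0],[-0.2,-5,0],[-0.2,-5,0],[-0.2,-5,0],[0,-5,0],[0,-1.5,0],[0,0,0]],"turn":[0,0,0,0,0,0,0,0],"claw":[0.5,0.5,0.5,0.5,0.5,0.5,0.5,0.5]}' 20
python3 -m creep '{"slide":[[0,0,-4],[0,0,-4],[0,0,-3.1],[0,0,0],[0,0,0],[0,0,0],[0,0,0],[0,0,0]],"turn":[0,0,0,0,0,0,0,0],"claw":[0.5,0.5,0.5,0.5,0.35,0.25,0.2,0.2]}' 25
```

```text
clock: 60.3
eef_pos: [475.6, -212.7, 436.8]
eef_rot: [-3.141, 0.001, -0.026]
wrist_force: [-0.5, -0.3, 0.3]
finger_gap: 46.9
finger_force: 0.0
clock: 61.3
eef_pos: [475.7, -213.0, 327.3]
eef_rot: [3.139, -0.002, -0.025]
wrist_force: [-0.7, -5.5, 2.5]
finger_gap: 22.9
finger_force: 25.0
```

```bash
python3 -m creep '{"slide":[[0.1,0,0],[0.2,0,0],[0.2,0,0],[0.2,0,-0.02],[0.2,0,-0.02],[0.2,0,-0.03],[0.2,0,-0.03],[0.2,0,-0.04]],"turn":[0,0,0,0,0,0,0,0],"claw":[0.2,0.2,0.2,0.2,0.2,0.2,0.2,0.2]}' 30
python3 -m creep '{"slide":[[0.2,0,-0.03],[0.2,0,-0.04],[0.2,0,-0.04],[0.2,0,-0.05],[0.2,0,-0.05],[0.2,0,-0.06],[0.2,0,-0.06],[0.2,0,-0.06]],"turn":[0,0,0,0,0,0,0,0],"claw":[0.2,0.2,0.2,0.2,0.2,0.2,0.2,0.2]}' 30
python3 - <<'E'
from h import *
tilt("side","scraper");tilt("side","spoon");tilt("side","turner")
E
```

```text
clock: 62.3
eef_pos: [490.5, -213.2, 326.6]
eef_rot: [3.139, -0.001, -0.026]
wrist_force: [-7.7, -5.9, 13.7]
finger_gap: 22.5
finger_force: 30.0
clock: 63.3
eef_pos: [506.7, -213.4, 323.4]
eef_rot: [3.138, -0.003, -0.026]
wrist_force: [-5.2, -7.1, 15.7]
finger_gap: 22.0
finger_force: 30.0
side scraper 0.93 x 357..598 slope z/x -0.009 yaw -0.013 zmed 66 y 111
side spoon 0.84 x 341..587 slope z/x 0.001 yaw -0.009 zmed 67 y 22
side turner 0.87 x 346..587 slope z/x -0.005 yaw -0.006 zmed 65 y -68
```

```bash
python3 -m creep '{"slide":[[0.2,0,-0.08],[0.2,0,-0.08],[0.2,0,-0.08],[0.2,0,-0.08],[0.2,0,-0.08],[0.2,0,-0.09],[0.2,0,-0.09],[0.2,0,-0.1]],"turn":[0,0,0,0,0,0,0,0],"claw":[0.2,0.2,0.2,0.2,0.2,0.2,0.2,0.2]}' 30
python3 -m creep '{"slide":[[0.2,0,-0.1],[0.2,0,-0.11],[0.2,0,-0.11],[0.2,0,-0.12],[0.2,0,-0.12],[0.2,0,-0.13],[0.2,0,-0.14],[0,0,0]],"turn":[0,0,0,0,0,0,0,0],"claw":[0.2,0.2,0.2,0.2,0.2,0.2,0.2,0.2]}' 30
python3 - <<'E'
from h import *
tilt("side","scraper");tilt("side","spoon");tilt("side","turner")
for cam in("side","top"):
    img,d=manip.camera(cam); W=cloud(cam,d); hsv=cv2.cvtColor(img,cv2.COLOR_RGB2HSV)
    s=(hsv[...,0]>8)&(hsv[...,0]<28)&(hsv[...,1]>70)&(hsv[...,2]>110)&(abs(W[...,0]-482)<7)&(W[...,2]>40)
    for a,b in((-50,0),(35,80),(125,150)):
        q=W[s&(W[...,1]>a)&(W[...,1]<b)]; print(cam,a,np.median(q[:,2]) if len(q) else None,len(q))
E
```

```text
clock: 64.6
eef_pos: [523.2, -213.2, 316.5]
eef_rot: [3.138, -0.006, -0.026]
wrist_force: [2.5, -5.3, 4.7]
finger_gap: 19.1
finger_force: 3.1
clock: 65.6
eef_pos: [536.7, -212.4, 305.6]
eef_rot: [-3.142, 0.0, -0.025]
wrist_force: [-0.2, -0.2, 0.3]
finger_gap: 18.9
finger_force: 0.0
side scraper 0.95 x 353..603 slope z/x -0.004 yaw -0.014 zmed 68 y 112
side spoon 0.73 x 342..586 slope z/x 0.006 yaw -0.004 zmed 69 y 23
side turner 0.64 x 343..592 slope z/x -0.007 yaw -0.004 zmed 67 y -69
side -50 57.48770475901887 2
side 35 57.32222389598223 23
side 125 54.01376855087426 29
top -50 55.96030125720631 74
top 35 57.36191666297282 65
top 125 57.08494086174812 32
```

The fingers slipped over the ball, leaving the lever at about 0.97 with everything still balanced. I'll open, back off, find the knob and regrip it lower.

```bash
python3 -m creep '{"slide":[[0,0,0],[0,0,0],[0,0,4],[0,0,5],[0,0,0],[0,0,0]],"turn":[0,0,0,0,0,0],"claw":[0.5,0.5,0.5,0.5,0.5,0.5]}' 30
python3 - <<'E'
from h import *
for cam in("side","top"):
    img,d=manip.camera(cam); W=cloud(cam,d); hsv=cv2.cvtColor(img,cv2.COLOR_RGB2HSV)
    red=((hsv[...,0]<8)|(hsv[...,0]>172))&(hsv[...,1]>150)&(hsv[...,2]>60)
    k=W[red&(abs(W[...,0]-500)<80)&(abs(W[...,1]+215)<60)&(W[...,2]>90)]
    if len(k): print("knob",k.mean(0),k.min(0),k.max(0),len(k))
    s=(hsv[...,0]>8)&(hsv[...,0]<28)&(hsv[...,1]>70)&(hsv[...,2]>110)&(abs(W[...,0]-482)<7)&(W[...,2]>40)
    for a,b in((-50,0),(35,80),(125,150)):
        q=W[s&(W[...,1]>a)&(W[...,1]<b)]; print(cam,a,np.median(q[:,2]) if len(q) else None,len(q))
    save(cam,cam+"8",cv2.resize(img[140:270,260:420],None,fx=4.5,fy=4.5,interpolation=cv2.INTER_CUBIC))
E
```

```text
clock: 66.75
eef_pos: [536.5, -212.4, 395.0]
eef_rot: [-3.141, 0.001, -0.025]
wrist_force: [0.1, -0.1, -0.3]
finger_gap: 46.6
finger_force: 0.0
knob [ 508.8689829 -203.3837773  143.3532011] [ 501.36965809 -209.79743966  132.6012445 ] [ 516.25458783 -191.93267978  154.3262752 ] 21
side -50 55.153530818713136 2
side 35 56.92413775413212 20
side 125 55.181312288133086 29
top -50 56.427387165001164 69
top 35 56.2294755075543 65
top 125 56.0833855109488 28
```

View pics/side8.png

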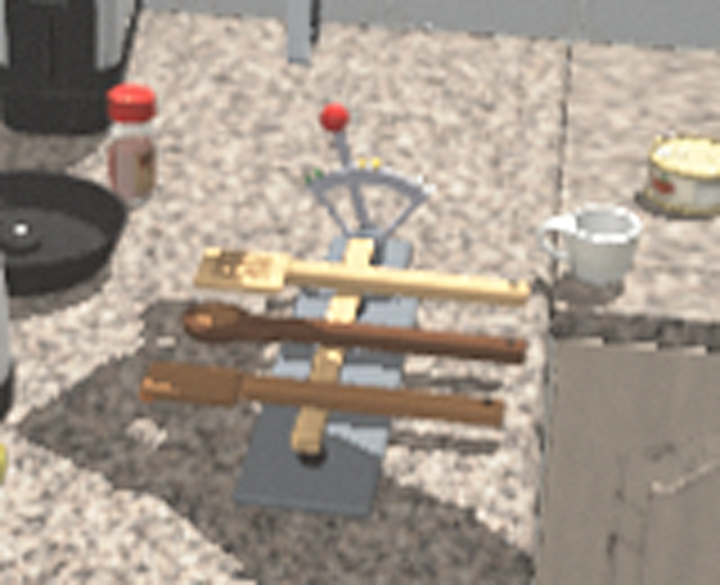

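The crop shows the knob at (335,118), between the yellow and green marks, with the utensils undisturbed. I'll regrip it lower and harder.

```bash
python3 -m creep '{"slide":[[-1.3,0,0],[-1.3,0,0],[0,0,-4],[0,0,-4.3],[0,0,0],[0,0,0],[0,0,0],[0,0,0]],"turn":[0,0,0,0,0,0,0,0],"claw":[0.5,0.5,0.5,0.5,0.5,0.35,0.25,0.2]}' 50
python3 -m creep '{"slide":[[0,0,0],[0,0,0],[0,0,0]],"turn":[0,0,0],"claw":[0.2,0.2,0.2]}' 50
```

```text
clock: 67.85
eef_pos: [510.7, -213.4, 314.4]
eef_rot: [3.137, -0.003, -0.025]
wrist_force: [0.2, -8.1, 2.4]
finger_gap: 22.2
finger_force: 50.0
clock: 68.22
eef_pos: [510.7, -213.5, 314.3]
eef_rot: [3.138, -0.003, -0.026]
wrist_force: [-0.6, -10.8, 2.7]
finger_gap: 22.0
finger_force: 50.0
```

```bash
python3 -m creep '{"slide":[[0.2,-0.1,-0.08],[0.2,0,-0.08],[0.2,0,-0.08],[0.2,0,-0.09],[0.2,0,-0.09],[0.2,0,-0.1],[0.2,0,-0.1],[0,0,0]],"turn":[0,0,0,0,0,0,0,0],"claw":[0.2,0.2,0.2,0.2,0.2,0.2,0.2,0.2]}' 50
python3 - <<'E'
from h import *
img,d=manip.camera("top"); W=cloud("top",d); hsv=cv2.cvtColor(img,cv2.COLOR_RGB2HSV)
s=(hsv[...,0]>8)&(hsv[...,0]<28)&(hsv[...,1]>70)&(hsv[...,2]>110)&(abs(W[...,0]-482)<7)&(W[...,2]>40)
for a,b in((-50,0),(35,80),(125,150)):
    q=W[s&(W[...,1]>a)&(W[...,1]<b)]; print(a,np.median(q[:,2]) if len(q) else None,len(q))
E
```

```text
clock: 69.22
eef_pos: [524.9, -214.1, 308.8]
eef_rot: [3.139, -0.004, -0.025]
wrist_force: [0.5, -5.3, 7.8]
finger_gap: 21.6
finger_force: 50.0
-50 60.659486465618784 71
35 60.183709537515824 67
125 58.92754770132353 32
```

```bash
python3 -m creep '{"slide":[[0.2,0,-0.12],[0.2,0,-0.12],[0.2,0,-0.12],[0.2,0,-0.13],[0,0,0]],"turn":[0,0,0,0,0],"claw":[0.2,0.2,0.2,0.2,0.2]}' 50
python3 -m creep '{"slide":[[0.2,0,-0.13],[0.2,0,-0.13],[0,0,0]],"turn":[0,0,0],"claw":[0.2,0.2,0.2]}' 50
python3 - <<'E'
from h import *
for cam in("top",):
    img,d=manip.camera(cam); W=cloud(cam,d); hsv=cv2.cvtColor(img,cv2.COLOR_RGB2HSV)
    s=(hsv[...,0]>8)&(hsv[...,0]<28)&(hsv[...,1]>70)&(hsv[...,2]>110)&(abs(W[...,0]-482)<7)&(W[...,2]>40)
    for a,b in((-50,0),(35,80),(125,150)):
        q=W[s&(W[...,1]>a)&(W[...,1]<b)]; print(a,np.median(q[:,2]) if len(q) else None,len(q))
E
```

```text
clock: 69.9
eef_pos: [533.2, -214.2, 304.6]
eef_rot: [3.138, -0.005, -0.025]
wrist_force: [1.8, -4.6, 13.0]
finger_gap: 21.8
finger_force: 50.0
clock: 70.28
eef_pos: [537.3, -214.2, 302.2]
eef_rot: [3.138, -0.006, -0.025]
wrist_force: [4.9, -6.4, 12.4]
finger_gap: 22.1
finger_force: 50.0
-50 62.55451780949329 72
35 62.712900075076504 67
125 63.50509529181045 33
```

```bash
python3 -m creep '{"slide":[[0.2,0,-0.15],[0.2,0,-0.15],[0.2,0,-0.16],[0.2,0,-0.16],[0,0,0]],"turn":[0,0,0,0,0],"claw":[0.2,0.2,0.2,0.2,0.2]}' 50
python3 - <<'E'
from h import *
for cam in("top","side"):
    img,d=manip.camera(cam); W=cloud(cam,d); hsv=cv2.cvtColor(img,cv2.COLOR_RGB2HSV)
    s=(hsv[...,0]>8)&(hsv[...,0]<28)&(hsv[...,1]>70)&(hsv[...,2]>110)&(abs(W[...,0]-482)<7)&(W[...,2]>40)
    for a,b in((-50,0),(35,80),(125,150)):
        q=W[s&(W[...,1]>a)&(W[...,1]<b)]; print(cam,a,np.median(q[:,2]) if len(q) else None,len(q))
save("side","side9",cv2.resize(img[140:240,280:400],None,fx=6,fy=6,interpolation=cv2.INTER_CUBIC))
E
```

```text
clock: 70.95
eef_pos: [545.8, -214.3, 296.8]
eef_rot: [3.137, -0.009, -0.025]
wrist_force: [9.3, -5.6, 14.3]
finger_gap: 20.7
finger_force: 50.2
top -50 65.32060912155498 69
top 35 64.78986823162472 65
top 125 65.94256410093544 31
side -50 62.526624915412526 1
side 35 67.09759522586 21
side 125 64.64716613581095 30
```

View pics/side9.png

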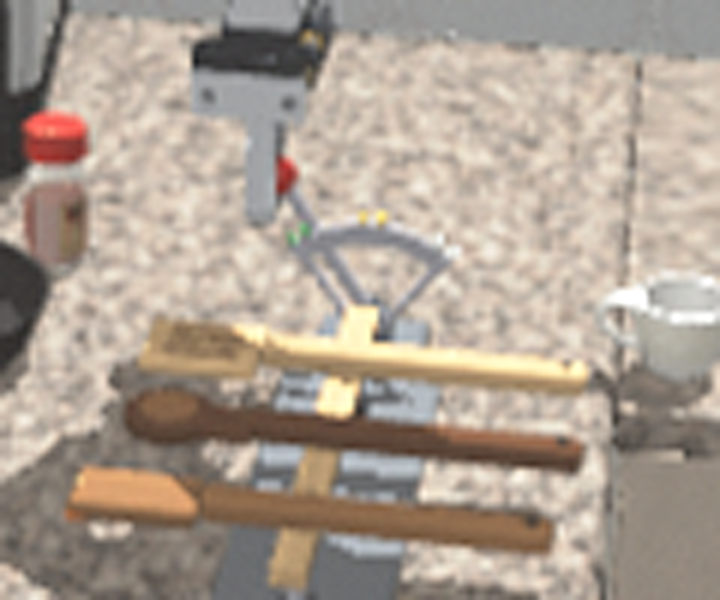

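The crop shows the lever just short of the green mark (298,235), with the fingers ahead of the ball. I'll regrip centred and add about 0.06 rad.

```bash
python3 -m creep '{"slide":[[0,0,0],[0,0,0],[-0.4,0,0.1],[-0.4,0,0.1],[0,0,0],[0,0,0],[0,0,0],[0,0,0]],"turn":[0,0,0,0,0,0,0,0],"claw":[0.4,0.4,0.4,0.4,0.3,0.2,0.2,0.2]}' 50
python3 -m creep '{"slide":[[0.2,0,-0.14],[0.2,0,-0.14],[0.2,0,-0.14],[0,0,0],[0,0,0]],"turn":[0,0,0,0,0],"claw":[0.2,0.2,0.2,0.2,0.2]}' 50
python3 -m creep '{"slide":[[0,0,0],[0,0,0],[0,0,4],[0,0,5],[0,0,0],[0,0,0]],"turn":[0,0,0,0,0,0],"claw":[0.4,0.4,0.4,0.4,0.4,0.4]}' 50
python3 - <<'E'
from h import *
for cam in("top","side"):
    img,d=manip.camera(cam); W=cloud(cam,d); hsv=cv2.cvtColor(img,cv2.COLOR_RGB2HSV)
    s=(hsv[...,0]>8)&(hsv[...,0]<28)&(hsv[...,1]>70)&(hsv[...,2]>110)&(abs(W[...,0]-482)<7)&(W[...,2]>40)
    for a,b in((-50,0),(35,80),(125,150)):
        q=W[s&(W[...,1]>a)&(W[...,1]<b)]; print(cam,a,np.median(q[:,2]) if len(q) else None,len(q))
    red=((hsv[...,0]<8)|(hsv[...,0]>172))&(hsv[...,1]>150)&(hsv[...,2]>60)
    k=W[red&(abs(W[...,0]-520)<60)&(abs(W[...,1]+215)<50)&(W[...,2]>90)]
    if len(k): print("knob",k.mean(0),k.min(0),k.max(0),len(k))
save("side","side10",cv2.resize(img[140:240,280:400],None,fx=6,fy=6,interpolation=cv2.INTER_CUBIC))
tilt("side","scraper");tilt("side","spoon");tilt("side","turner")
E
```

```text
clock: 72.05
eef_pos: [536.5, -214.4, 294.9]
eef_rot: [3.14, -0.0, -0.026]
wrist_force: [-1.8, -9.5, 0.0]
finger_gap: 22.3
finger_force: 50.0
clock: 72.68
eef_pos: [542.4, -214.5, 290.8]
eef_rot: [3.14, 0.0, -0.026]
wrist_force: [-4.2, -10.0, 1.5]
finger_gap: 21.8
finger_force: 50.0
clock: 73.42
eef_pos: [542.5, -213.3, 379.9]
eef_rot: [-3.141, 0.001, -0.025]
wrist_force: [-1.2, -0.2, -0.6]
finger_gap: 37.5
finger_force: 0.0
top -50 67.10655917967756 68
top 35 67.49883728542068 63
top 125 68.37407704570137 29
side -50 None 0
side 35 67.484616433025 20
side 125 65.63420884719352 26
knob [ 543.91872318 -207.23570825  124.06681539] [ 535.41082069 -218.14935292  114.20178232] [ 554.06149262 -199.35218822  132.11581806] 19
scraper none
side spoon 0.68 x 341..583 slope z/x 0.003 yaw -0.008 zmed 80 y 21
side turner 0.79 x 343..590 slope z/x -0.012 yaw -0.015 zmed 78 y -68
```

View pics/side10.png

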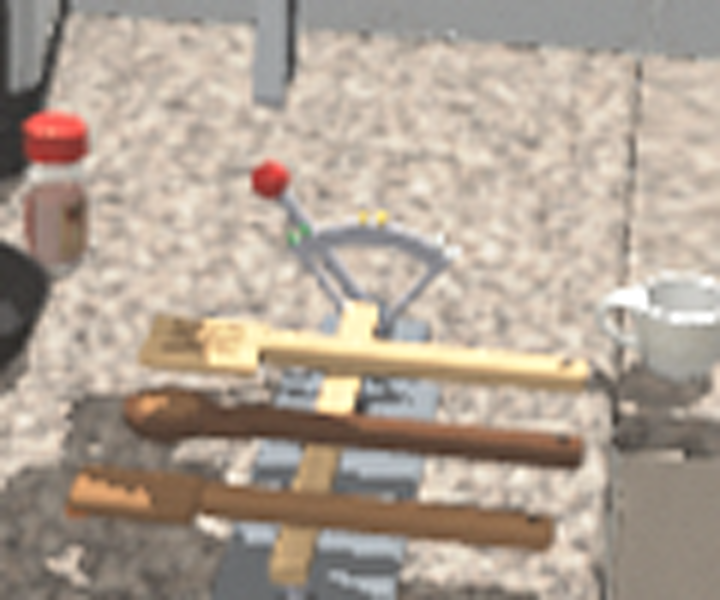

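The knob is at (543,-212), which gives about 1.30 rad, and the bar top at 67.3 mm gives 1.31. All three utensils still lie level and clear of the hand, so I'm handing in.

```bash
python3 -c "
from cell import manip
print(manip.sign_off())"
```

```text
the job is handed in; nothing more can be done
None
```

I handed the job in with the turner, spoon and scraper balanced level across the ridge bar and the lever in the green notch (about 1.30 rad by camera); the sign-off returned no verdict.

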